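# Index the swivel vise to its next hole

### The job

The small swivel vise is locked by a spring pin. Draw the pin up clear of its hole by its knob, swing the vise anticlockwise (seen from above) to the next hole, and let the pin drop fully home there, then let go. Do not drag, ram or slam the pin hard against the metal around the holes, and leave everything else on the bench where it is.

Things in the scene. Friction and masses are not known exactly. Their poses are not given: they have to be found in the camera images.
- base: The vise's fixed round foot, grey painted iron, 176 mm across, 26 mm high. Origin on the swivel axis at bench level; z up; its x axis points at the hole the pin starts in, 120 mm from the axis. It stays put.
- swivel (a joint): Vise angle on its foot, rad: 0 at the start hole, growing anticlockwise from above; stops at -0.12 and 0.88. Stiff (0.25 N m friction, about 2 N at the pin), stays where left. The vise (holding a dark knife handle) is 112 mm high, within 65 mm of the axis on the pin's side; a lug 32 mm wide, top at 48 mm, carries the pin in a bush 24 mm across, top at 62 mm above the bench.
- pin (a joint): Lift of the spring pin, m: 0 fully home, at most 0.020. Spring 4.5 N at 0 to 7.5 N at 0.020, plus 1.2 N weight. Steel rod 9 mm across, round end; home, the end is 18 mm above the bench: 12 mm deep in the pad, 10 mm in the sector. Above 0.012 it clears the pad; at 0.010 it rides on the sector. Let go away from a hole it rests on the metal and slides along it as the vise turns.
- knob (a point): Middle of the pin's knob: an upright plain dark steel cylinder 28 mm across and 34 mm high (from 68 to 102 mm above the bench when the pin is home), on the pin's axis, 120 mm from the swivel axis. It rises with the pin and swings with the vise. Pinch it from above.
- pad: Steel start pad fixed to the foot, 30 mm high, with the start hole (12 mm across, right through) 120 mm out. Origin and axes as base. It reaches 24 mm behind and 36 mm ahead (anticlockwise) of the hole's centre.
- sector: Curved steel plate 28 mm high (2 mm below the pad), 94 to 146 mm from the axis, going on anticlockwise from under the pad. Its only hole, the next hole, 12 mm across, right through, is 120 mm from the axis. The plate is clamped differently each time: the hole is 0.44 to 0.68 rad on from the start hole, not measured; feel or look for it. Origin on the swivel axis; its own axes do not point at the hole.
- knife_a: Open folding knife, about 215 mm long, 14 mm high; origin underneath near its middle. To be left alone.
- knife_b: As knife_a, to be left alone.
- knife_c: As knife_a, to be left alone.
- file: Flat file with a round wooden handle, 310 mm long, 24 mm high; origin underneath. To be left alone.
- glasses: Clear safety glasses, 135 mm wide, 43 mm high; origin under the lenses. To be left alone.
- tin: Round tin 60 mm across, 45 mm high, near the vise; origin under its centre. To be left alone.
- block: Cork sanding block 90 x 50 x 30 mm, near the vise; origin under its centre. To be left alone.

How it is judged:
By the outcome, as a careful person would: the job done as asked, in the order asked, and still so for the second after the job is handed in, with the robot touching nothing.
It also fails if it takes over 51 s, if anything falls off the work surface, if the arm or the gripper's body presses on something with over 40 N, if the wrist force passes 120 N, or if a joint passes its speed limit or range.

### The arm

A 6-joint arm with a two-finger parallel gripper is mounted at the origin on the work surface. World frame = base frame: x ahead of the robot, y to its left, z up, the work surface at z = 0. Lengths are in m, angles in rad, forces in N, time in s.
With the tool pointing down it reaches from about 0.375 to 0.9 m from the base axis. Payload 3.1 kg.
Tool frame: the origin (TCP) lies midway between the tips of the shut fingers; the grasp point (between the pads) lies 19 mm behind it; z points along the fingers, y is the line along which they close (so a half turn about z gives the same grasp; the last joint's range is limited). The gripper opens to 85 mm and grips with 20 to 120 N. Pads are 22 mm wide; open, the fingers measure 114 mm over their backs; the gripper's body (76 mm by 85 mm) begins 54 mm behind the grasp point. The pads swing forward as they close: fully open they stand 13 mm farther back than shut.
Start: joints at [1.048, 0.527, 1.433, -0, 1.181, -0.178], TCP at [0.211, 0.588, 0.231] pointing down, gripper open.
Joint ranges: [-3.08, 3.08], [-0.75, 2.2], [0.22, 2.44], [-1.43, 4.57], [0, 2.65], [-2.85, 2.85]. Speed limits (rad/s): [2.79, 2.79, 3.14, 3.14, 3.14, 3.14].

### API

Orientations are given as a unit quaternion [x, y, z, w].
In Python, from station import manip gives the robot as it stands.
- The arm moves only by the tool move_arm, never from a script. Its argument "increments" is a list that holds one entry, the list of rows, each a list of 5 numbers: the gripper's target within -1 to 1 (shut at 1, half-way at 0, fully open at -1), then the shift along the world's x, y, z in m, then the turn about the world's z in degrees. In form: [[[fingers, dx, dy, dz, twist], ...]]. A call has 1 to 8 rows; each row shifts and turns the commanded pose from where the row before left it; what a row does not reach is not made up. A row lasts 1/10 s, in which the tool goes at most 50 mm and 8.59 degrees, less where a joint would pass 70% of its speed; a pose out of reach is approached as far as the arm can. A call with a gripper value outside its range is refused whole. The fingers move at their own pace and stop on an object; "newtons" is the grip in N (left out, the last holds). Time passes only in rows, so rows that do not move let the fingers close. It gives the time, the measured TCP pose, the force, the opening and the grip force at its end, in the units of the state.
- manip.sense(): the state, without advancing time (a new reading comes with each control period).
- manip.snapshot(name): name is "side" or "top"; returns a dict with "img" (384x512x3 uint8, red, green, blue), "fx", "fy", "cx", "cy" (pixels), "world_to_cam" (4x4, takes a point from world to camera coordinates). Camera axes: x right, y down, z forward; pixel columns grow to the right and rows downward; lengths in m; the calibration is good to about 2 mm. A picture is of the moment at which its call begins. There is no depth.
- manip.sign_off(): hands the job in; it is judged then, once.
Trained networks look in the newest picture that a camera, given by its name, has taken for a name from the list of things; names that differ only in an ending like _2 or _b are one class to them, and where a whole thing is asked for, a point or a joint stands for the part that bears it (a point fixed in the world has none). Each returns a list of dicts, best first, with "confidence" (0 to 1); they miss things now and then, are a little off and sometimes report something else, mostly with a low value. They report only what shows in the picture. A call takes as long as a camera call.
- manip.spot_in(label, camera): "xyz" ([x, y, z] in m, in world coordinates, good to about 4 mm: the middle of the surface that is visible of it).
- manip.mark_of(label, camera): "xyz" ([x, y, z] in m, in world coordinates, good to about 4 mm: a listed point, or the origin of a listed thing).
The state is a dict: "t": time; "q": joint angles; "qd": joint speeds; "tau": joint torques, N m; "tcp_pos": TCP position; "tool_rot": TCP orientation; "force": force on the tool from outside, world axes, zero at the start; "ft_torque": the same for the moment, N m; "finger_gap": opening from 0.0 (shut) to 1.0 (fully open); "gripper_force": force on a finger pad.
Only numpy, scipy, OpenCV 4.12 (cv2) and the standard library are available. Lean on these libraries where they do the work, as an engineer would, in place of code of your own. Each camera call takes 0.05 s, during which the arm holds its last target. There are 200 camera calls.

## Working session

There is one attempt and no reset: what is moved stays moved. The work goes in short steps, Python scripts to look and compute and a tool call to move; the robot and the scene stay as the last step left them, time stands still between calls to the robot, and variables do not carry over. Pictures are saved under pics/ and viewed, at most 10 in all, crops included, and the job is handed in when it is done.

Besides the shell and the picture viewer there is one more tool, called after ">>>" by a JSON object that holds its "fn" and its "kwargs", one argument or row to a line. move_arm: Moves the arm, as the interface text tells. Its arguments: {"type":"object","properties":{"increments":{"type":"array","items":{"type":"array","items":{"type":"array","items":{"type":"number"}}}},"newtons":{"type":"number"}},"required":["increments"]}

```bash
mkdir -p pics; python3 - <<'E'
from station import manip
import cv2
for c in ("top","side"):
    s=manip.snapshot(c); cv2.imwrite(f"pics/{c}0.png",s["img"][:,:,::-1])
    print(c,s["fx"],s["cx"],s["cy"],s["world_to_cam"].round(4).tolist() if hasattr(s["world_to_cam"],'round') else s["world_to_cam"])
    for l in ("base","knob","sector","pad","tin","block","glasses","file"):
        for r in manip.mark_of(l,c)[:1]: print(l,[round(float(v),4) for v in r["xyz"]],round(r["confidence"],2))
s=manip.sense();print(s["t"],s["tcp_pos"],s["tool_rot"],s["finger_gap"])
E
```

```text
top 444.1033020935117 255.34655121739303 184.88195325644702 [[-0.0279, -0.9992, -0.027, 0.0313], [-0.9972, 0.0297, -0.0692, 0.5718], [0.0699, 0.025, -0.9972, 1.4807], [0.0, 0.0, 0.0, 1.0]]
base [0.4908, -0.0514, -0.0041] 0.9
knob [0.4993, 0.1495, 0.0032] 0.71
tin [0.5, 0.1482, 0.0004] 0.51
block [0.5145, 0.4281, 0.0034] 0.7
glasses [0.4719, -0.5651, 0.0016] 0.57
file [0.5135, -0.426, 0.0021] 0.65
side 357.77485439844617 253.64463207368786 187.67010847758613 [[0.9079, -0.4187, 0.0214, -0.5087], [-0.2747, -0.6324, -0.7243, 0.2081], [0.3168, 0.6517, -0.6892, 1.348], [0.0, 0.0, 0.0, 1.0]]
base [0.4891, -0.055, -0.0026] 0.68
knob [0.609, -0.0752, 0.0879] 0.55
pad [0.4667, -0.5598, -0.0013] 0.31
tin [0.4974, 0.15, 0.002] 0.51
block [0.5271, -0.2514, -0.0002] 0.83
glasses [0.4691, -0.5604, -0.0011] 0.64
file [0.5174, -0.4313, -0.0003] 0.67
0.9 [0.21063976 0.58840491 0.23131786] [ 1.71059234e-01  9.85260746e-01 -8.54117401e-06 -6.80754012e-06] 0.9988768441363994
```

View pics/top0.png

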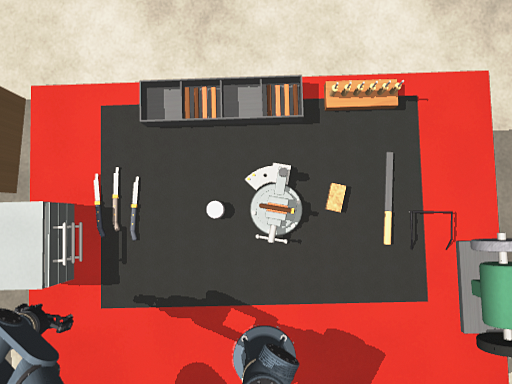

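View pics/side0.png

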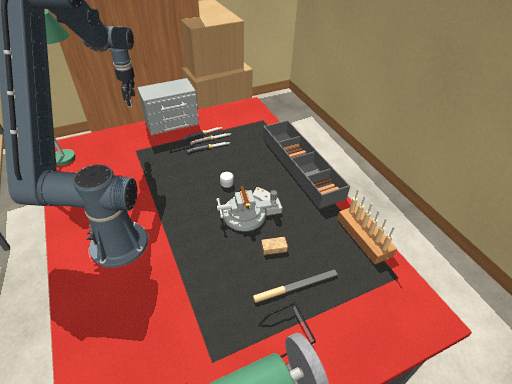

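The top view shows the vise at about (277,210), the lug and knob at (281,172), and the sector to the left at (262,176) with dark marks on it. I'll zoom in.

```bash
python3 - <<'E'
import cv2,numpy as np
a=cv2.imread("pics/top0.png")[155:215,235:305]; b=cv2.imread("pics/side0.png")[180:235,215:285]
f=lambda i:cv2.resize(i,(400*1,int(i.shape[0]*400/i.shape[1])),interpolation=cv2.INTER_CUBIC)
A,B=f(a),f(b); h=max(len(A),len(B))
p=lambda i:cv2.copyMakeBorder(i,0,h-len(i),0,0,0)
cv2.imwrite("pics/crop.png",np.hstack([p(A),p(B)]))
E
```

```text
(no output)
```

View pics/crop.png

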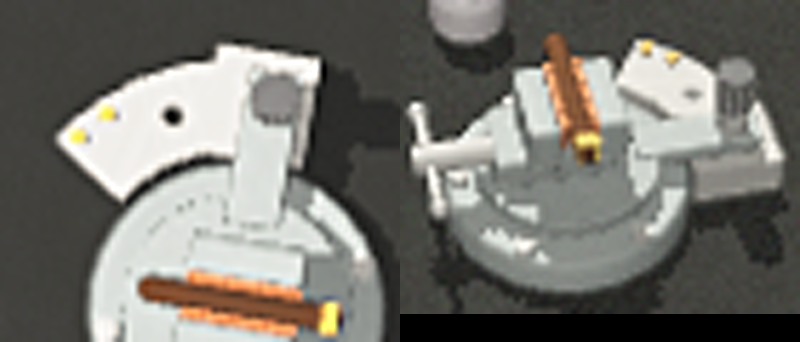

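The crop shows the sector hole at about (264.9,174.9) and the knob top at about (283.1,171.9) in the top view. In the side view they are at about (265.7,196) and (273.7,191).

```bash
cat > h.py <<'E'
import numpy as np
from station import manip
def ray(s,u,v,z):
    M=np.array(s["world_to_cam"]);R,t=M[:3,:3],M[:3,3]
    d=R.T@np.array([(u-s["cx"])/s["fx"],(v-s["cy"])/s["fy"],1]);c=-R.T@t
    return c+d*(z-c[2])/d[2]
E
python3 - <<'E'
from h import *
from scipy.optimize import least_squares
T=manip.snapshot("top");S=manip.snapshot("side")
k1=ray(T,283.1,171.9,.102);k2=ray(S,273.7,190.9,.102);h1=ray(T,264.9,174.9,.028);h2=ray(S,265.7,196,.028)
print(k1,k2,h1,h2)
for r in manip.spot_in("knob","side")[:2]+manip.spot_in("knob","top")[:2]: print(r)
E=ray(T,235+87/5.714,210,.02),ray(T,235+388/5.714,210,.02);print(E)
b0=np.array([.490,-.053])
k=(k1[:2]*2+k2[:2])/3;h=(h1[:2]*2+h2[:2])/3
f=lambda p:np.r_[(p[:2]-k)/.002,(p[2:4]-h)/.002,(p[4:]-b0)/.004,(np.hypot(*(p[:2]-p[4:]))-.12)/.0002,(np.hypot(*(p[2:4]-p[4:]))-.12)/.0002]
r=least_squares(f,np.r_[k,h,b0]).x;print(r)
a=np.arctan2(r[1]-r[5],r[0]-r[4]);c=np.arctan2(r[3]-r[5],r[2]-r[4]);print(a,c,c-a)
E
```

```text
[ 0.60567826 -0.07710378  0.102     ] [ 0.61175568 -0.07373883  0.102     ] [ 0.60463802 -0.01848477  0.028     ] [ 0.60562799 -0.02147578  0.028     ]
{'xyz': [0.6026, -0.0848, 0.0983], 'confidence': 0.45}
{'xyz': [0.6067, -0.0808, 0.102], 'confidence': 0.37}
(array([0.48824443, 0.03441641, 0.02      ]), array([ 0.48324258, -0.14248236,  0.02      ]))
[ 0.6076642  -0.07597439  0.60504273 -0.01945994  0.48986057 -0.05311827]
-0.19163785697960622 0.2843024391777886 0.4759402961573948
```

>>> {"fn": "move_arm", "kwargs": {
  "increments": [
    [[-1,0.02,-0.033,0,1.1],[-1,0.02,-0.033,0,1.1],[-1,0.02,-0.033,0,1.1],[-1,0.02,-0.033,0,1.1],[-1,0.02,-0.033,0,1.1],[-1,0.02,-0.033,0,1.1],[-1,0.02,-0.033,0,1.1],[-1,0.02,-0.033,0,1.0]]
  ],
  "newtons": 40
}}

```text
t: 1.9
tcp_pos: [0.3714, 0.3231, 0.2316]
tool_rot: [0.095, 0.995, 0.0, 0.0]
force: [0.1, 0.0, -0.0]
finger_gap: 0.998
gripper_force: 0.0
```

>>> {"fn": "move_arm", "kwargs": {
  "increments": [
    [[-1,0.02,-0.033,0,0],[-1,0.02,-0.033,0,0],[-1,0.02,-0.033,0,0],[-1,0.02,-0.033,0,0],[-1,0.02,-0.033,0,0],[-1,0.02,-0.033,0,0],[-1,0.02,-0.033,0,0],[-1,0.02,-0.033,0,0]]
  ]
}}

```text
t: 2.7
tcp_pos: [0.5314, 0.0589, 0.2315]
tool_rot: [0.096, 0.995, 0.0, 0.0]
force: [-0.5, 0.1, 0.5]
finger_gap: 0.999
gripper_force: 0.0
```

>>> {"fn": "move_arm", "kwargs": {
  "increments": [
    [[-0.5,0.018,-0.033,-0.01,0],[-0.5,0.018,-0.033,-0.02,0],[-0.5,0.02,-0.033,-0.02,0],[-0.5,0.02,-0.033,-0.02,0],[-0.5,0,0,-0.01,0],[-0.5,0,0,0,0]]
  ]
}}

```text
t: 3.3
tcp_pos: [0.6054, -0.072, 0.1493]
tool_rot: [0.097, 0.995, 0.001, -0.002]
force: [-1.1, -0.3, 0.4]
finger_gap: 0.748
gripper_force: 0.0
```

>>> {"fn": "move_arm", "kwargs": {
  "increments": [
    [[-0.5,0.001,-0.004,-0.015,0],[-0.5,0.001,0,-0.015,0],[-0.5,0,0,0,0]]
  ]
}}

```text
t: 3.6
tcp_pos: [0.6067, -0.0742, 0.1192]
tool_rot: [0.095, 0.995, 0.001, -0.002]
force: [0.2, 1.0, -0.5]
finger_gap: 0.748
gripper_force: 0.0
```

```bash
python3 - <<'E'
from h import *
import cv2
A=[cv2.resize(manip.snapshot(c)["img"][y:y+60,x:x+70,::-1],(400,343),interpolation=cv2.INTER_CUBIC) for c,x,y in(("top",245,145),("side",240,155))]
cv2.imwrite("pics/a.png",np.hstack(A)); s=manip.sense();print(s["tcp_pos"],s["q"])
E
```

```text
[ 0.60810292 -0.07469651  0.12090364] [-3.04429619e-01  6.50042866e-01  1.55766294e+00  6.89520986e-05
  9.35180380e-01 -1.68433920e+00]
```

View pics/a.png

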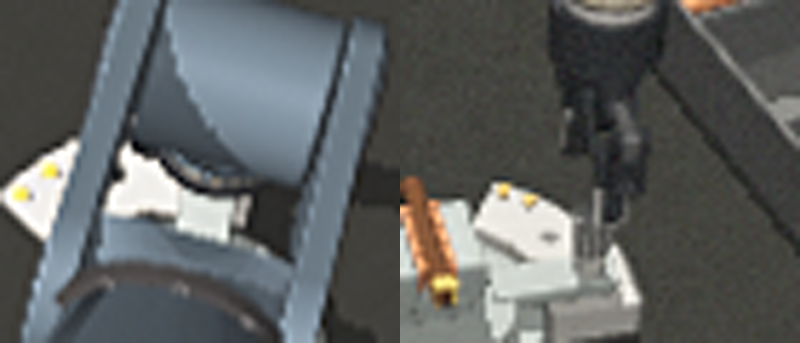

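The side view shows both fingertips straddling the knob. Tips are at crop (572,145) and (615,215), with the knob top at (592,192). Descending.

>>> {"fn": "move_arm", "kwargs": {
  "increments": [
    [[-0.5,0,-0.001,-0.012,0],[-0.5,0,0,-0.015,0],[-0.5,0,0,-0.015,0],[-0.5,0,0,-0.009,0],[-0.5,0,0,0,0]]
  ]
}}

```text
t: 4.2
tcp_pos: [0.6071, -0.0762, 0.068]
tool_rot: [0.096, 0.995, 0.0, -0.002]
force: [0.1, 0.4, 0.5]
finger_gap: 0.752
gripper_force: 0.0
```

>>> {"fn": "move_arm", "kwargs": {
  "increments": [
    [[0.1,0,0,0,0],[0.2,0,0,0,0],[0.25,0,0,0,0],[0.3,0,0,0,0],[0.35,0,0,0,0],[0.4,0,0,0,0]]
  ],
  "newtons": 40
}}

```text
t: 4.8
tcp_pos: [0.609, -0.0768, 0.071]
tool_rot: [0.096, 0.995, -0.0, 0.001]
force: [-1.0, 0.3, 3.9]
finger_gap: 0.316
gripper_force: 39.1
```

>>> {"fn": "move_arm", "kwargs": {
  "increments": [
    [[0.7,0,0,0,0],[0.7,0,0,0.002,0],[0.7,0,0,0.003,0],[0.7,0,0,0.003,0],[0.7,0,0,0.003,0],[0.7,0,0,0.003,0],[0.7,0,0,0.001,0],[0.7,0,0,0,0]]
  ],
  "newtons": 60
}}

```text
t: 5.6
tcp_pos: [0.6089, -0.0768, 0.0854]
tool_rot: [0.096, 0.995, -0.0, 0.0]
force: [2.9, -2.3, -7.4]
finger_gap: 0.307
gripper_force: 59.4
```

```bash
python3 - <<'E'
from h import *
import cv2
s=manip.sense();print(s["t"],s["tcp_pos"],s["force"],s["ft_torque"],s["finger_gap"])
A=cv2.resize(manip.snapshot("side")["img"][155:215,240:310,::-1],(700,600),interpolation=cv2.INTER_CUBIC)
cv2.imwrite("pics/b.png",A)
E
```

```text
5.6 [ 0.60887176 -0.07677727  0.08542305] [ 2.87397337 -2.31972597 -7.38861683] [-0.44891335 -0.51236328 -0.00815816] 0.3072014821401621
```

View pics/b.png

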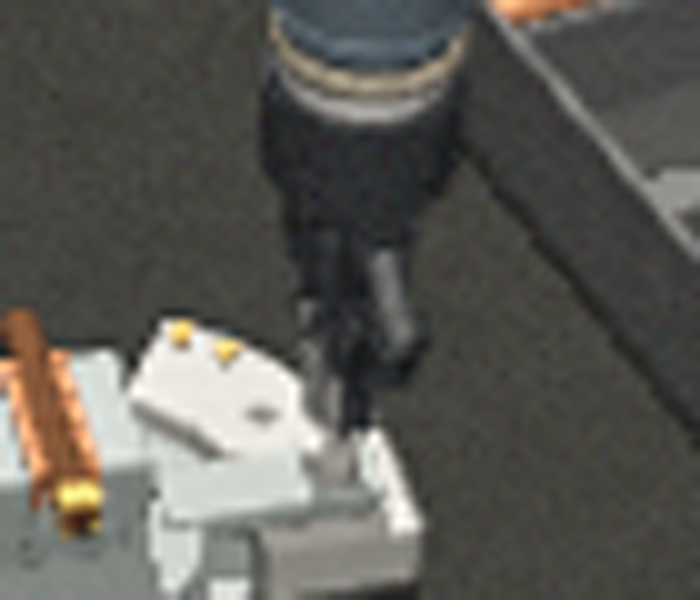

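The side view shows the knob held. The pin's shank is visible above the bush at (335,460), and the sector hole is at (262,412). I'll refine the hole's centroid from the stored pictures while the robot is idle.

```bash
python3 - <<'E'
from h import *
import cv2
T=manip.snapshot("top");S=manip.snapshot("side")
for n,s,(u,v),w in(("top0",T,(265,175),3),("side0",S,(266,196),4)):
    g=cv2.imread(f"pics/{n}.png",0).astype(float)[v-w:v+w+1,u-w:u+w+1];print(g.astype(int))
    m=np.clip(np.median(np.r_[g[0],g[-1]])-20-g,0,None)
    if n=="side0": m[:, -1]=0
    yy,xx=np.mgrid[v-w:v+w+1,u-w:u+w+1];c=((m*xx).sum()/m.sum(),(m*yy).sum()/m.sum());print(c,ray(s,*c,.027))
g=cv2.imread("pics/top0.png",0);print(g[164:182,274:292])
E
```

```text
[[241 244 247 245 244 242 242]
 [243 242 198 190 228 248 243]
 [244 189  62  59 137 245 244]
 [244 155   1   1  73 230 245]
 [244 234 106  44 144 245 243]
 [241 246 235 229 237 246 240]
 [240 240 244 245 243 241 238]]
(np.float64(264.7316596022172), np.float64(174.8803390935768)) [ 0.60481377 -0.01791739  0.027     ]
[[225 231 230 231 234 235 233 142 107]
 [232 230 230 231 231 233 238 233 154]
 [232 233 233 232 233 233 232 241 142]
 [231 232 223 200 199 223 235 241 138]
 [230 233 199 140 136 172 229 243 133]
 [232 229 229 208 183 222 235 242 138]
 [233 232 231 230 230 235 235 240 139]
 [231 234 233 234 233 231 234 227 144]
 [167 191 214 220 218 218 222 220 157]]
(np.float64(265.929889298893), np.float64(195.8228782287823)) [ 0.60746832 -0.02003022  0.027     ]
[[253 249 249 243 248 238 235 240 236 189 181 127  80  79  37  40  49  58]
 [244 241 241 243 245 247 249 251 252 246 246 241 238 240 234 188 188  50]
 [240 239 240 242 240 208 221 230 251 251 250 253 251 251 251 251 255  25]
 [240 239 240 241 224 214 221 183 220 217 191 212 229 227 247 252 246  12]
 [239 240 243 241 214 239 186
[... 321 characters left out ...]
138 137 179 176  22  37]
 [239 240 242 211 201 143 142 144 142 141 143 139 127 128 177 152  26  39]
 [239 240 242 215 222 141 135 145 144 142 143 144 128 138 177 139  28  42]
 [239 241 241 210 231 164 118  95 129 117 139 108 127 137 175  97  30  43]
 [239 241 241 215 229 221 200 109 134 110 120 116 134 163 174  57  34  40]
 [239 242 242 221 225 228 230 210 213 206 205 203 134 178 174  40  38  42]
 [240 241 224 227 222 223 225 228 228 227 229 234 121 178 175  22  39  44]
 [241 242 213 225 223 223 223 224 223 221 225 230 119 175 153  24  38  45]
 [245 244 215 224 223 223 222 223 223 221 224 219 128 175 137  28  40  44]
 [244 252 214 228 225 223 222 220 222 222 223 203 126 174  96  33  41  42]]
```

>>> {"fn": "move_arm", "kwargs": {
  "increments": [
    [[0.7,0,0,0.001,0],[0.7,0,0,0.001,0],[0.7,0,0,0,0]]
  ]
}}

```text
t: 6.05
tcp_pos: [0.6089, -0.0768, 0.0875]
tool_rot: [0.096, 0.995, -0.0, 0.0]
force: [3.9, -2.1, -9.0]
finger_gap: 0.312
gripper_force: 59.4
```

>>> {"fn": "move_arm", "kwargs": {
  "increments": [
    [[0.7,0.0006,0.0036,0,1.72],[0.7,0.0006,0.0036,0,1.72],[0.7,0.0004,0.0036,0,1.72],[0.7,0.0004,0.0036,0,1.72],[0.7,0,0,0,0]]
  ]
}}

```text
t: 6.55
tcp_pos: [0.6108, -0.0617, 0.0874]
tool_rot: [0.035, 0.999, 0.0, 0.0]
force: [4.7, -1.7, -7.6]
finger_gap: 0.309
gripper_force: 59.5
```

>>> {"fn": "move_arm", "kwargs": {
  "increments": [
    [[0.7,0.0002,0.0036,0,1.72],[0.7,0.0001,0.0036,0,1.72],[0.7,0,0.0036,0,1.72],[0.7,-0.0001,0.0036,0,1.72],[0.7,-0.0003,0.0036,0,1.72],[0.7,-0.0003,0.0036,0,1.72],[0.7,-0.0005,0.0036,0,1.72],[0.7,-0.0005,0.0036,0,1.72]]
  ]
}}

```text
t: 7.35
tcp_pos: [0.6094, -0.0333, 0.0874]
tool_rot: [-0.085, 0.996, -0.0, 0.0]
force: [2.7, -2.4, -7.8]
finger_gap: 0.307
gripper_force: 59.5
```

>>> {"fn": "move_arm", "kwargs": {
  "increments": [
    [[0.7,-0.0007,0.0036,0,1.72],[0.7,-0.0007,0.0036,0,1.72],[0.7,0,0,0,0],[0.7,0,0,0,0]]
  ]
}}

```text
t: 7.75
tcp_pos: [0.6078, -0.0256, 0.0873]
tool_rot: [-0.114, 0.993, 0.0, 0.0]
force: [4.6, -0.0, -8.0]
finger_gap: 0.312
gripper_force: 59.5
```

```bash
python3 - <<'E'
from h import *
import cv2
s=manip.sense();print(s["t"],s["tcp_pos"],s["force"],s["ft_torque"],s["finger_gap"])
A=[cv2.resize(manip.snapshot(c)["img"][y:y+60,x:x+70,::-1],(400,343),interpolation=cv2.INTER_CUBIC) for c,x,y in(("top",235,145),("side",225,165))]
cv2.imwrite("pics/c.png",np.hstack(A))
E
```

```text
7.75 [ 0.6078406  -0.02560885  0.08733225] [ 4.6441209  -0.01007761 -8.02248221] [-0.08024756 -0.74054584  0.36925353] 0.3120813860356889
```

View pics/c.png

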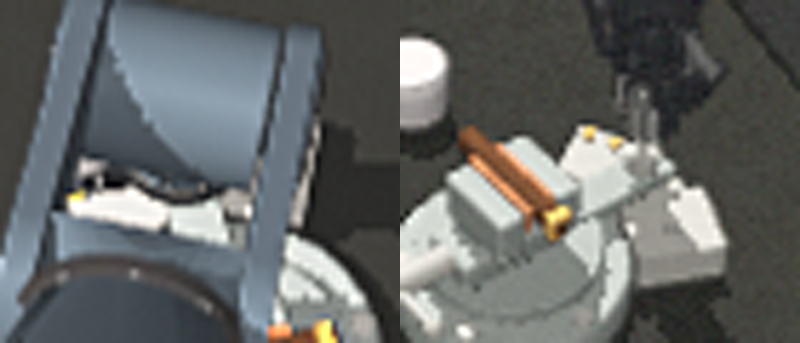

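The lug has swung past the pad and now covers the hole, at about (600,185) in the side crop. I'll move on to the estimated hole and lower gently, watching the force.

>>> {"fn": "move_arm", "kwargs": {
  "increments": [
    [[0.7,-0.0008,0.0036,0,1.72],[0.7,-0.0008,0.0033,0,1.6],[0.7,0,0,-0.002,0],[0.7,0,0,-0.002,0],[0.7,0,0,-0.001,0],[0.7,0,0,0,0],[0.7,0,0,0,0]]
  ]
}}

```text
t: 8.55
tcp_pos: [0.6061, -0.019, 0.0822]
tool_rot: [-0.143, 0.99, 0.0, -0.0]
force: [3.9, 0.9, -7.0]
finger_gap: 0.31
gripper_force: 59.7
```

>>> {"fn": "move_arm", "kwargs": {
  "increments": [
    [[0.7,0,0,-0.0005,0],[0.7,0,0,0,0]]
  ]
}}

```text
t: 8.75
tcp_pos: [0.6061, -0.0191, 0.0818]
tool_rot: [-0.143, 0.99, 0.0, -0.0]
force: [4.4, 0.4, -7.7]
finger_gap: 0.311
gripper_force: 59.7
```

>>> {"fn": "move_arm", "kwargs": {
  "increments": [
    [[0.7,0,0,-0.0005,0],[0.7,0,0,0,0]]
  ]
}}

```text
t: 8.95
tcp_pos: [0.6061, -0.0191, 0.0812]
tool_rot: [-0.143, 0.99, 0.0, -0.0]
force: [3.8, 1.4, -7.6]
finger_gap: 0.304
gripper_force: 59.8
```

>>> {"fn": "move_arm", "kwargs": {
  "increments": [
    [[0.7,0,0,-0.0005,0],[0.7,0,0,0,0]]
  ]
}}

```text
t: 9.15
tcp_pos: [0.6061, -0.0192, 0.0807]
tool_rot: [-0.143, 0.99, 0.0, -0.0]
force: [3.8, 1.0, -7.0]
finger_gap: 0.31
gripper_force: 59.8
```

>>> {"fn": "move_arm", "kwargs": {
  "increments": [
    [[0.7,0,0,-0.0005,0],[0.7,0,0,0,0]]
  ]
}}

```text
t: 9.35
tcp_pos: [0.6061, -0.0192, 0.0803]
tool_rot: [-0.143, 0.99, 0.0, -0.0]
force: [2.6, 1.8, -7.5]
finger_gap: 0.312
gripper_force: 59.8
```

>>> {"fn": "move_arm", "kwargs": {
  "increments": [
    [[0.7,0,0,-0.0005,0],[0.7,0,0,0,0]]
  ]
}}

```text
t: 9.55
tcp_pos: [0.6061, -0.0192, 0.0797]
tool_rot: [-0.143, 0.99, 0.0, -0.0]
force: [3.8, 1.8, -7.2]
finger_gap: 0.307
gripper_force: 59.8
```

>>> {"fn": "move_arm", "kwargs": {
  "increments": [
    [[0.7,0,0,-0.0005,0],[0.7,0,0,0,0]]
  ]
}}

```text
t: 9.75
tcp_pos: [0.6061, -0.0192, 0.0792]
tool_rot: [-0.143, 0.99, 0.0, -0.0]
force: [3.9, 1.4, -6.4]
finger_gap: 0.309
gripper_force: 59.8
```

>>> {"fn": "move_arm", "kwargs": {
  "increments": [
    [[0.7,0,0,-0.0005,0],[0.7,0,0,0,0]]
  ]
}}

```text
t: 9.95
tcp_pos: [0.6062, -0.0193, 0.0788]
tool_rot: [-0.143, 0.99, 0.0, -0.0]
force: [3.1, 2.1, -7.1]
finger_gap: 0.311
gripper_force: 59.8
```

>>> {"fn": "move_arm", "kwargs": {
  "increments": [
    [[0.7,0,0,-0.0005,0],[0.7,0,0,0,0]]
  ]
}}

```text
t: 10.15
tcp_pos: [0.6062, -0.0193, 0.0782]
tool_rot: [-0.143, 0.99, 0.0, -0.0]
force: [4.0, 1.7, -6.3]
finger_gap: 0.311
gripper_force: 59.8
```

>>> {"fn": "move_arm", "kwargs": {
  "increments": [
    [[0.7,0,0,-0.0005,0],[0.7,0,0,0,0]]
  ]
}}

```text
t: 10.35
tcp_pos: [0.6061, -0.0193, 0.0778]
tool_rot: [-0.143, 0.99, 0.0, -0.0]
force: [3.2, 1.8, -7.1]
finger_gap: 0.31
gripper_force: 59.8
```

No contact below the 10 mm riding height, so the pin is in the hole. I'll keep lowering.

>>> {"fn": "move_arm", "kwargs": {
  "increments": [
    [[0.7,0,0,-0.0005,0],[0.7,0,0,-0.0005,0],[0.7,0,0,-0.0005,0],[0.7,0,0,-0.0005,0],[0.7,0,0,0,0]]
  ]
}}

```text
t: 10.85
tcp_pos: [0.6062, -0.0193, 0.0757]
tool_rot: [-0.143, 0.99, 0.0, -0.0]
force: [3.6, 2.3, -6.4]
finger_gap: 0.311
gripper_force: 59.8
```

>>> {"fn": "move_arm", "kwargs": {
  "increments": [
    [[0.7,0,0,-0.0005,0],[0.7,0,0,-0.0005,0],[0.7,0,0,-0.0005,0],[0.7,0,0,-0.0005,0],[0.7,0,0,0,0]]
  ]
}}

```text
t: 11.35
tcp_pos: [0.6062, -0.0193, 0.0738]
tool_rot: [-0.143, 0.99, -0.0, -0.0]
force: [2.5, 1.5, -6.8]
finger_gap: 0.31
gripper_force: 59.8
```

>>> {"fn": "move_arm", "kwargs": {
  "increments": [
    [[0.7,0,0,-0.0005,0],[0.7,0,0,-0.0005,0],[0.7,0,0,-0.0005,0],[0.7,0,0,0,0]]
  ]
}}

```text
t: 11.75
tcp_pos: [0.6062, -0.0193, 0.0722]
tool_rot: [-0.143, 0.99, 0.0, -0.0]
force: [3.0, 2.0, -5.5]
finger_gap: 0.306
gripper_force: 59.8
```

>>> {"fn": "move_arm", "kwargs": {
  "increments": [
    [[0.7,0,0,-0.0005,0],[0.7,0,0,-0.0005,0],[0.7,0,0,0,0]]
  ]
}}

```text
t: 12.05
tcp_pos: [0.6062, -0.0193, 0.0713]
tool_rot: [-0.143, 0.99, -0.0, -0.0]
force: [2.7, 1.2, -5.8]
finger_gap: 0.311
gripper_force: 59.8
```

>>> {"fn": "move_arm", "kwargs": {
  "increments": [
    [[0.7,0,0,-0.0005,0],[0.7,0,0,0,0]]
  ]
}}

```text
t: 12.25
tcp_pos: [0.6062, -0.0193, 0.0712]
tool_rot: [-0.143, 0.99, -0.0, 0.0]
force: [1.7, 1.5, -3.5]
finger_gap: 0.308
gripper_force: 60.3
```

The pin is seating: height has stopped falling and the spring load is coming off the tool. Releasing.

>>> {"fn": "move_arm", "kwargs": {
  "increments": [
    [[0.7,0,0,-0.0002,0],[0.3,0,0,0,0],[0.1,0,0,0,0],[-0.2,0,0,0,0],[-0.5,0,0,0,0],[-0.5,0,0,0,0],[-0.5,0,0,0,0]]
  ],
  "newtons": 20
}}

```text
t: 12.95
tcp_pos: [0.6062, -0.0193, 0.0706]
tool_rot: [-0.143, 0.99, -0.0, -0.0]
force: [-0.5, 0.1, -0.2]
finger_gap: 0.749
gripper_force: 0.0
```

>>> {"fn": "move_arm", "kwargs": {
  "increments": [
    [[-0.5,0,0,0.01,0],[-0.5,0,0,0.02,0],[-0.5,0,0,0.03,0],[-0.5,0,0,0.04,0],[-0.5,0,0,0.04,0],[-0.5,0,0,0.04,0],[-0.5,0,0,0,0]]
  ]
}}

```text
t: 13.65
tcp_pos: [0.6101, -0.02, 0.2581]
tool_rot: [-0.143, 0.99, -0.003, 0.007]
force: [-0.1, 0.5, 0.6]
finger_gap: 0.753
gripper_force: 0.0
```

>>> {"fn": "move_arm", "kwargs": {
  "increments": [
    [[-0.5,-0.02,0.04,0,0],[-0.5,-0.02,0.04,0,0],[-0.5,-0.02,0.04,0,0],[-0.5,-0.02,0.04,0,0],[-0.5,-0.02,0.04,0,0],[-0.5,-0.02,0.04,0,0],[-0.5,-0.02,0.04,0,0],[-0.5,0,0,0,0]]
  ]
}}

```text
t: 14.45
tcp_pos: [0.4625, 0.2647, 0.2504]
tool_rot: [-0.146, 0.989, 0.001, -0.001]
force: [0.6, 0.1, 0.2]
finger_gap: 0.752
gripper_force: 0.0
```

```bash
python3 - <<'E'
from h import *
import cv2
T=manip.snapshot("top");S=manip.snapshot("side")
A=[cv2.resize(s["img"][y:y+60,x:x+70,::-1],(400,343),interpolation=cv2.INTER_CUBIC) for s,x,y in((T,235,145),(S,225,165))]
cv2.imwrite("pics/d.png",np.hstack(A))
M=np.array(S["world_to_cam"])
for z in(.068,.102,.112):
    p=M@[.6055,-.019,z,1];print(z,p[0]/p[2]*S["fx"]+S["cx"],p[1]/p[2]*S["fy"]+S["cy"])
print(manip.sense()["t"])
E
```

```text
0.068 265.83963706555846 188.77565469362705
0.102 266.2141498970024 182.74713053174978
0.112 266.32660388017604 180.93696143274212
14.55
```

View pics/d.png

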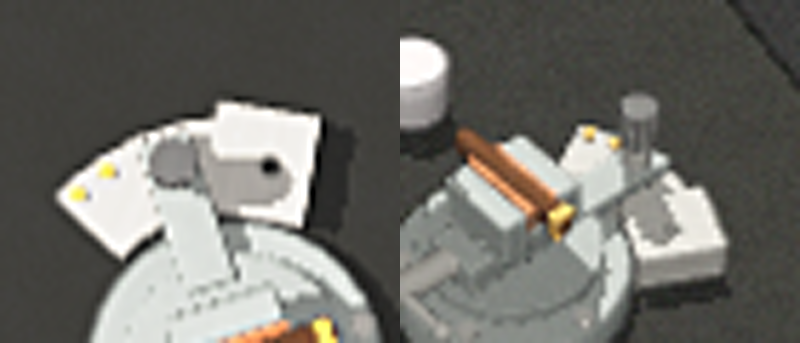

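The side view shows the knob top at about (266.5,182.4) px. The prediction for the pin fully home is (266.2,182.7). The top view shows the lug over the next hole, the start hole empty, and the arm clear.

```bash
python3 -c "
from station import manip
print(manip.sign_off())"
```

```text
the job is handed in; nothing more can be done
None
```

I drew the pin, swung the vise about 0.49 rad anticlockwise to the next hole, and lowered the pin fully home by TCP height and the side picture. I then let go with the arm clear, and handed the job in at about 14.6 s.

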